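# Sort the leftover panel fittings

### The job

Sort the fittings left over from the door panel: stand both white lock barrels upright on the floor of the yellow bin, put both cable glands (grey and black) side by side on the floor of the green tray, and lay the black plug flat, the same way up as it lies now, in the red tray. When you finish, all five must be released and at rest, wholly inside their own container.

Things in the scene. Friction and masses are not known exactly. Their poses are not given: they have to be found in the camera images.
- yellow_bin: Yellow plastic stacking bin, open on top, held fast, 156 (x) x 108 (y) x 70 mm high. Origin: centre of its underside; x runs from its low front (36 mm high) to its back wall (70 mm); side walls slope up from front to back. Inside, the 2 mm thick floor spans x -70 to +76, y -48 to +48 mm. Its place varies; the front roughly faces the robot.
- green_tray: Green plastic parts tray, low, rectangular, open on top, held fast, 150 (x) x 124 (y) x 20 mm high. Origin: centre of its underside; x points roughly away from the robot. Walls 4 mm thick with a rim that overhangs 3 mm outside; floor surface 4 mm above the bench; inside 142 x 116 mm. Its place varies.
- red_tray: Red plastic parts tray, low, rectangular, open on top, held fast, 150 (x) x 124 (y) x 20 mm high. Origin: centre of its underside; x points roughly away from the robot. Walls 4 mm thick with a rim that overhangs 3 mm outside; floor surface 4 mm above the bench; inside 142 x 116 mm. Its place varies.
- barrel_ringed: White lock barrel with a cream ring round its upper part. Stepped cylinder: flange 31 mm in diameter up to 28 mm, above it a body 24.6 mm in diameter, total height 78 mm, about 85 g. Stands upright on its flange. Origin: centre of its underside; z is its axis, up when it stands.
- barrel_plain: White lock barrel without the coloured ring, else the same as the other. Stepped cylinder: flange 31 mm in diameter up to 28 mm, above it a body 24.6 mm in diameter, total height 78 mm, about 85 g. Stands upright on its flange. Origin: centre of its underside; z is its axis, up when it stands.
- gland_grey: Dark grey plastic cable gland, 24 x 23 x 34 mm: hexagon nut 20 to 24 mm across from 18 to 34 mm height, neck 19 mm in diameter, foot 24 mm in diameter from 0 to 8 mm. Stands upright on its foot. Origin: centre of its underside; z is its axis, up when it stands; about 15 g.
- gland_black: Black plastic cable gland, 22 x 21 x 30 mm: hexagon nut 18 to 20 mm across from 17 to 30 mm height, neck 17 mm in diameter, foot 18 to 22 mm across from 0 to 7 mm. Stands upright on its foot. Origin: centre of its underside; z is its axis, up when it stands; about 15 g.
- plug: Black two-pin plug lying flat, 76 mm long (y), 28 mm wide (x), 22 mm high (z): body from y = -24 to +20 mm, two brass-coloured pins towards -y, an 11 mm round stub towards +y; about 40 g. Origin: centre of its underside, under the plug body; grip it across x.
Mind the look-alikes: they are no part of the job. Leave any orange look-alike of the barrel_ringed alone.

How it is judged:
By the outcome, as a careful person would: the job done as asked, in the order asked, and still so for the second after the job is handed in, with the robot touching nothing.
It also fails if it takes over 115 s, if anything falls off the work surface, if the arm or the gripper's body presses on something with over 40 N, if the wrist force passes 120 N, or if a joint passes its speed limit or range.

### The arm

A 6-joint arm with a two-finger parallel gripper is mounted at the origin on a cart in front of the work surface, level with it; the furniture and walls round the work are solid. World frame = base frame: x ahead of the robot, y to its left, z up, the work surface at z = 0. Lengths are in m, angles in degrees, forces in N, time in s.
With the tool pointing down it reaches from about 0.3 to 0.825 m from the base axis. Payload 5.4 kg.
Tool frame: the origin (TCP) lies at the centre of the arm's flange, where the gripper is bolted on; the fingertips stand 190 mm ahead of it and the grasp point (between the pads) lies 171 mm ahead of it; z points along the fingers, y is the line along which they close (so a half turn about z gives the same grasp; the last joint's range is limited). The gripper opens to 92 mm and grips with 3 to 60 N. Pads are 20 mm wide; open, the fingers measure 128 mm over their backs; the gripper's body (75 mm by 189 mm) begins 69 mm behind the grasp point.
Start: joints at [58.321, 9.076, 91.501, -0, 79.423, -12.038], TCP at [0.193, 0.542, 0.405] pointing down, gripper open.
Joint ranges: [-166.64, 166.64], [-54.1, 131.32], [10.49, 154.53], [-73.88, 253.88], [9.74, 151.15], [-171.62, 171.62]. Speed limits (degrees/s): [147.25, 147.25, 180, 180, 180, 180].

### API

Orientations are given as a 3x3 rotation matrix whose columns are the frame's x, y, z axes.
In Python, from cell import env, cams gives the robot as it stands.
- The arm moves only by the tool send_rows, never from a script. Its argument "deltas" is a list of rows, each a list of 7 numbers: the closure, from 0 (fully open) to 1 (shut), then the shift along the tool's x, y, z in cm, then the turn, a rotation vector about the tool's x, y, z in rad. In form: [[jaw, dx, dy, dz, ax, ay, az], ...]. A call has 1 to 12 rows; each row is the pose to reach, as a shift and turn from the pose commanded when the call began, along the tool's axes at that moment; what a row does not reach only later rows make up. A row lasts 1/10 s, in which the tool goes at most 50 mm and 8.59 degrees, less where a joint would pass 70% of its speed; a pose out of reach is approached as far as the arm can. A call with a gripper value outside its range is refused whole. The fingers move at their own pace and stop on an object; "grip_force" is the grip in N (left out, the last holds). Time passes only in rows, so rows that repeat a pose let the fingers close. It gives the time, the measured TCP pose, the force, the opening and the grip force at its end, in the units of the state.
- env.get_state(): the state, without advancing time (a new reading comes with each control period).
- cams.capture(name): name is "scene" or "top" or "wrist"; returns the picture (384x512x3 uint8, red, green, blue); there is no depth.
- cams.camera_params(name): a dict with "fovy" (degrees; the focal length in pixels is half the picture's height over the tangent of half this angle, whatever the lens; pixels are square), "cx", "cy" (the principal point, pixels), "world_to_cam" (4x4, takes a point from world to camera coordinates). Camera axes: x right, y up, looking along -z (the intrinsics and any distortion apply to the point x, -y, -z); pixel columns grow to the right and rows downward; lengths in m; the calibration is good to about 2 mm. A picture is of the moment at which its call begins: read the wrist's pose just before it. camera_params takes no time and is no camera call; for the wrist camera it gives the pose at the moment of the call.
- env.finish_job(): hands the job in; it is judged then, once.
The state is a dict: "t": time; "joints": joint angles; "qd": joint speeds; "joint_efforts": joint torques, N m; "tool_pos": TCP position; "ee_rot": TCP orientation; "contact_force": force on the tool from outside, world axes, zero at the start; "torque": the same for the moment, N m; "grip_width": opening from 0.0 (shut) to 1.0 (fully open); "grasp_force": force on a finger pad.
Only numpy, scipy, OpenCV 4.12 (cv2) and the standard library are available. Lean on these libraries where they do the work, as an engineer would, in place of code of your own. Each camera call takes 0.05 s, during which the arm holds its last target. There are 200 camera calls.

## Working session

There is one attempt and no reset: what is moved stays moved. The work goes in short steps, Python scripts to look and compute and a tool call to move; the robot and the scene stay as the last step left them, time stands still between calls to the robot, and variables do not carry over. Pictures are saved under pics/ and viewed, at most 14 in all, crops included, and the job is handed in when it is done.

Besides the shell and the picture viewer there is one more tool, called after ">>>" in YAML: its name, and indented under it one key for each argument. send_rows: Moves the arm, as the interface text tells. Its arguments: {"type":"object","properties":{"deltas":{"type":"array"},"grip_force":{"type":"number"}},"required":["deltas"]}

```bash
ls; mkdir -p pics; python3 - <<'E'
from cell import env,cams
import cv2
s=env.get_state();print(s)
for n in("top","scene"):
    im=cams.capture(n);cv2.imwrite(f"pics/{n}0.png",im[:,:,::-1]);p=cams.camera_params(n);print(n,p)
E
```

```text
pics
{'t': 0.0, 'joints': array([ 5.83187872e+01,  9.11076500e+00,  9.15684984e+01,  1.08627726e-03,
        7.94210177e+01, -1.20377236e+01]), 'qd': array([-0.09924341, -0.01006576,  0.04790862, -0.09408789, -0.0323706 ,
        0.10048319]), 'joint_efforts': array([ 1.96861962e-03, -3.85554600e+01, -3.22116637e+01,  7.02655711e-02,
        3.75737250e-02, -1.05032805e-04]), 'tool_pos': array([0.19317231, 0.54130401, 0.40376921]), 'ee_rot': array([[-9.41801209e-01,  3.36169018e-01, -9.35069952e-04],
       [ 3.36170100e-01,  9.41800124e-01, -1.47963251e-03],
       [ 3.83242387e-04, -1.70786225e-03, -9.99998468e-01]]), 'contact_force': array([-0.16597803,  0.66474875, -0.15766983]), 'torque': array([-0.01534649, -0.00922415, -0.00837787]), 'grasp_force': 0.0, 'grip_width': 0.997289752505645}
top {'fovy': 49.914700314223104, 'cx': 255.12020369538735, 'cy': 185.04870168992073, 'world_to_cam': array([[ 0.02489614, -0.9995059 ,  0.01918668,  0.1004832 ],
       [ 0.99304823,  0.02693488,  0.11458499, -0.60358227],
       [-0.11504516,  0.01620058,  0.99322815, -1.27176321],
       [ 0.        ,  0.        ,  0.        ,  1.        ]])}
scene {'fovy': 57.03080155493821, 'cx': 253.40617451660498, 'cy': 190.96232185157072, 'world_to_cam': array([[ 0.81188342,  0.58381693,  0.00176326, -0.54979547],
       [-0.34001935,  0.47038755,  0.81432328,  0.11274433],
       [ 0.4745863 , -0.66173511,  0.5804089 , -1.10100721],
       [ 0.        ,  0.        ,  0.        ,  1.        ]])}
```

```bash
python3 - <<'E'
import cv2
for n in("top","scene"):
    im=cv2.imread(f"pics/{n}0.png");cv2.imwrite(f"pics/{n}0b.png",cv2.resize(im,(800,600),interpolation=cv2.INTER_CUBIC))
E
```

```text
(no output)
```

View pics/top0b.png

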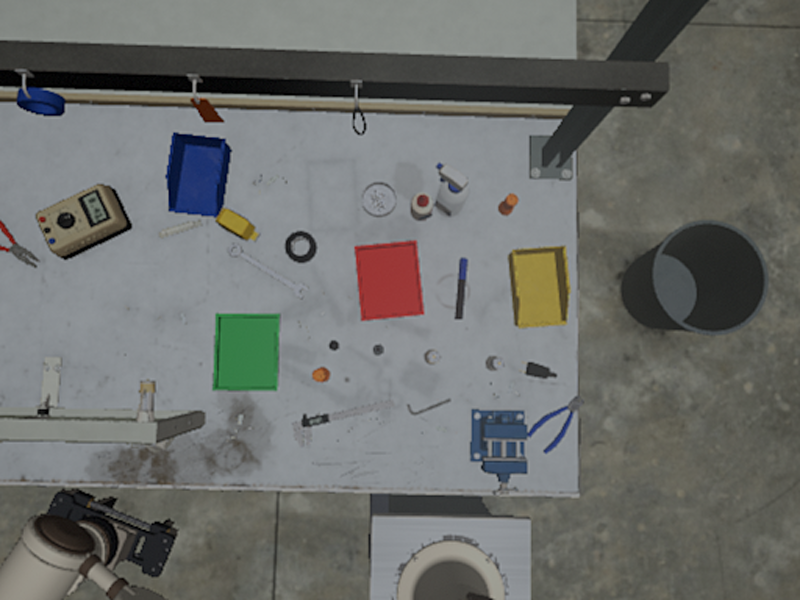

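View pics/scene0b.png

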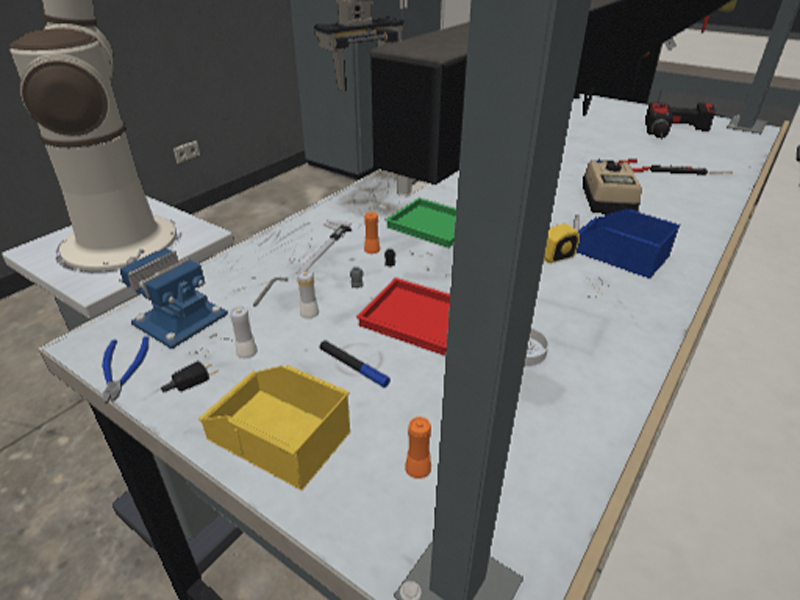

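The top view (800x600 px) shows the trays green (246,352), red (389,280) and yellow (540,286). The black gland is at (334,345), grey gland (378,350), barrels (432,356) and (495,363), and the plug (540,370). There are orange look-alikes at (320,375) and (509,203).

```bash
cat > h.py <<'E'
import numpy as np,cv2
def rays(p,uv):
    uv=np.atleast_2d(np.array(uv,float));f=192/np.tan(np.radians(p["fovy"]/2))
    W=p["world_to_cam"];R=W[:3,:3];o=-R.T@W[:3,3]
    d=np.c_[(uv[:,0]-p["cx"])/f,-(uv[:,1]-p["cy"])/f,-np.ones(len(uv))]@R
    return o,d
def onz(p,uv,z):
    o,d=rays(p,uv);return o+d*((z-o[2])/d[:,2])[:,None]
def proj(p,X):
    f=192/np.tan(np.radians(p["fovy"]/2));c=np.atleast_2d(X)@p["world_to_cam"][:3,:3].T+p["world_to_cam"][:3,3]
    return np.c_[p["cx"]+f*c[:,0]/-c[:,2],p["cy"]-f*c[:,1]/-c[:,2]]
def colour(im,lo,hi):  # im BGR, HSV range
    return cv2.inRange(cv2.cvtColor(im,cv2.COLOR_BGR2HSV),lo,hi)
def biggest(m):
    return max(cv2.findContours(m,0,1)[0],key=cv2.contourArea)
E
python3 - <<'E'
from h import *
from cell import cams
p=cams.camera_params("top");im=cv2.imread("pics/top0.png")
print(cams.camera_params("wrist"))
for n,lo,hi,z in(("green",(50,100,50),(75,255,255),.02),("red",(0,150,90),(6,255,255),.02),("yellow",(20,120,60),(32,255,255),.05)):
    m=colour(im,lo,hi); r=cv2.minAreaRect(biggest(m)); b=cv2.boxPoints(r)
    print(n,r,np.round(onz(p,b,z),3).tolist(),np.round(onz(p,r[0],z),3))
k=.64
for n,u,v,z in(("bl",334,345,.03),("gr",378,350,.034),("b1",432,356,.078),("b2",495,363,.078),("plug",540,370,.02),("or",320,375,.078)):
    print(n,onz(p,(u*k,v*k),z).round(3))
crop=im[210:270,190:370];cv2.imwrite("pics/c1.png",cv2.resize(crop,None,fx=4.4,fy=4.4,interpolation=cv2.INTER_CUBIC))
E
```

```text
{'fovy': 66.17300381452277, 'cx': 253.074269767355, 'cy': 192.5360759738177, 'world_to_cam': array([[ 3.36272271e-01,  9.41764808e-01,  7.56106404e-05,
        -5.75233050e-01],
       [-9.01179256e-01,  3.21803860e-01, -2.90376007e-01,
         3.26648234e-02],
       [-2.73490236e-01,  9.75772604e-02,  9.56912624e-01,
        -3.91579285e-01],
       [ 0.00000000e+00,  0.00000000e+00,  0.00000000e+00,
         1.00000000e+00]])}
green ((157.01466369628906, 224.98611450195312), (40.69767761230469, 49.151371002197266), 1.6365771293640137) [[0.391, 0.483, 0.02], [0.545, 0.488, 0.02], [0.545, 0.359, 0.02], [0.391, 0.356, 0.02]] [[0.467 0.422 0.02 ]]
red ((248.4504852294922, 179.00494384765625), (46.66724395751953, 38.90595626831055), 84.2894058227539) [[0.688, 0.209, 0.02], [0.705, 0.085, 0.02], [0.555, 0.067, 0.02], [0.539, 0.19, 0.02]] [[0.621 0.138 0.02 ]]
yellow ((346.41326904296875, 183.2743682861328), (49.67082214355469, 34.90681076049805), 84.92039489746094) [[0.684, -0.108, 0.05], [0.697, -0.218, 0.05], [0.541, -0.231, 0.05], [0.528, -0.122, 0.05]] [[ 0.612 -0.17   0.05 ]]
bl [[0.485 0.243 0.03 ]]
gr [[0.477 0.154 0.034]]
b1 [[0.467 0.049 0.078]]
b2 [[ 0.457 -0.073  0.078]]
plug [[ 0.445 -0.175  0.02 ]]
or [[0.425 0.264 0.078]]
```

View pics/c1.png

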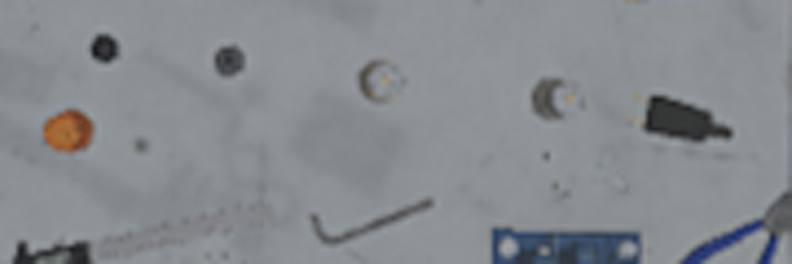

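```bash
cat >> h.py <<'E'
from scipy.spatial.transform import Rotation as Ro
def delta(s,grasp,yaw):
    """row (cm, rad) to bring grasp point to world grasp, tool down, tool-y at yaw deg"""
    R0=s["ee_rot"];y=np.array([np.cos(np.radians(yaw)),np.sin(np.radians(yaw)),0]);z=np.array([0,0,-1.])
    R1=np.c_[np.cross(y,z),y,z]
    d=R0.T@(np.array(grasp)+[0,0,.171]-s["tool_pos"])*100
    return d.round(2).tolist(),(Ro.from_matrix(R0.T@R1).as_rotvec()).round(3).tolist()
E
python3 - <<'E'
from h import *
from cell import env,cams
s=env.get_state();print(delta(s,(.40,-.03,.25),95))
p=cams.camera_params("wrist");o,_=rays(p,[0,0]);print(s["ee_rot"].T@(o-s["tool_pos"]))
E
```

```text
([-38.68, -46.86, -1.65], [-0.002, -0.001, -0.43])
[0.08233244 0.00050289 0.01961584]
```

>>> send_rows:
  deltas:
    - [0, -38.7, -46.9, -1.7, 0, 0, -0.43]
    - [0, -38.7, -46.9, -1.7, 0, 0, -0.43]
    - [0, -38.7, -46.9, -1.7, 0, 0, -0.43]
    - [0, -38.7, -46.9, -1.7, 0, 0, -0.43]
    - [0, -38.7, -46.9, -1.7, 0, 0, -0.43]
    - [0, -38.7, -46.9, -1.7, 0, 0, -0.43]
    - [0, -38.7, -46.9, -1.7, 0, 0, -0.43]
    - [0, -38.7, -46.9, -1.7, 0, 0, -0.43]
    - [0, -38.7, -46.9, -1.7, 0, 0, -0.43]
    - [0, -38.7, -46.9, -1.7, 0, 0, -0.43]
    - [0, -38.7, -46.9, -1.7, 0, 0, -0.43]
    - [0, -38.7, -46.9, -1.7, 0, 0, -0.43]

```text
t: 1.3
tool_pos: [0.3949, -0.0179, 0.4212]
ee_rot: [[-0.996, -0.086, 0.001], [-0.086, 0.996, 0.0], [-0.001, 0.0, -1.0]]
contact_force: [1.3, 0.4, 0.3]
grip_width: 1.003
grasp_force: 0.0
```

>>> send_rows:
  deltas:
    - [0, 0, 0, 0, 0, 0, 0]
    - [0, 0, 0, 0, 0, 0, 0]
    - [0, 0, 0, 0, 0, 0, 0]

```text
t: 1.6
tool_pos: [0.3946, -0.0149, 0.4209]
ee_rot: [[-0.996, -0.088, -0.001], [-0.088, 0.996, 0.001], [0.001, 0.001, -1.0]]
contact_force: [-0.1, -0.4, 0.1]
grip_width: 0.995
grasp_force: 0.0
```

```bash
python3 - <<'E'
from h import *
from cell import env,cams
import pickle
s=env.get_state();p=cams.camera_params("wrist");im=cams.capture("wrist")[:,:,::-1]
print(s["t"],s["tool_pos"],s["qd"].round(2),delta(s,(.40,-.03,.25),95))
cv2.imwrite("pics/w1.png",im);pickle.dump(p,open("w1.pkl","wb"))
cv2.imwrite("pics/w1b.png",cv2.resize(im,(800,600),interpolation=cv2.INTER_CUBIC))
E
```

```text
1.6 [ 0.39457836 -0.01487475  0.42087661] [ 1.35 -0.55  0.14 -0.12 -0.19 -0.15] ([-0.41, -1.55, -0.01], [0.001, -0.001, 0.001])
```

View pics/w1b.png

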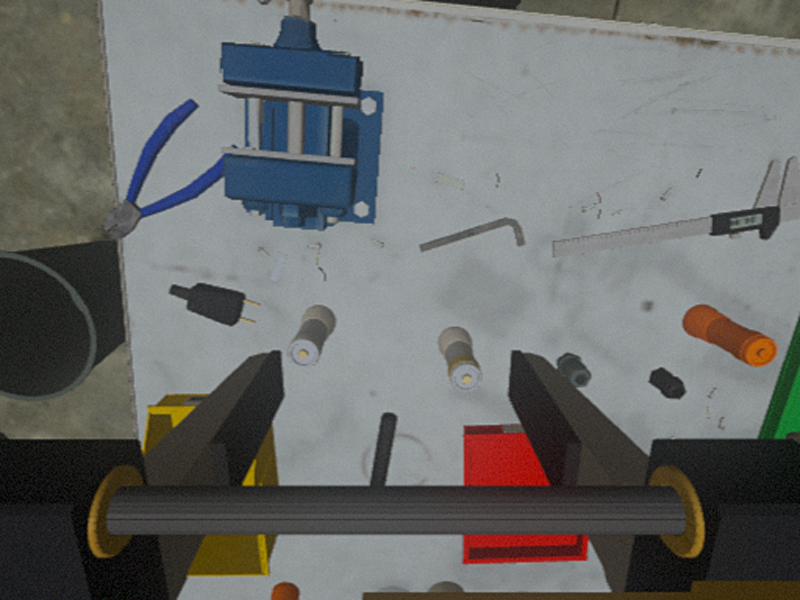

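The wrist view (800x600, up is toward the robot) shows the barrel tops at (305,352) and (465,377), the plug at (215,305), the grey gland at (573,368) and the black gland at (668,382). The yellow bin and red tray are behind the fingers.

```bash
python3 - <<'E'
from h import *
from cell import env,cams
import pickle
p=pickle.load(open("w1.pkl","rb"));k=.64
for n,u,v,z in(("b2top",305,352,.078),("b1top",465,377,.078),("b2flange-top",317,327,.028),("grtop",578,376,.034),("grfoot",569,360,0),("bltop",674,388,.03),("blfoot",662,376,0),("plugC",215,304,.015),("stub",170,290,.011),("bodyS",190,296,.011),("bodyP",242,307,.011),("pin1",260,302,.011),("pin2",255,320,.011)):
    print(n,onz(p,(u*k,v*k),z).round(4))
im=cv2.imread("pics/w1.png");hsv=cv2.cvtColor(im,cv2.COLOR_BGR2HSV)
m=cv2.inRange(hsv,(0,0,0),(180,255,70))
n,l,st,ce=cv2.connectedComponentsWithStats(m)
for i in range(1,n):
    if 60<st[i,4]<3000:print(st[i],ce[i],onz(p,ce[i],.012).round(4),[cv2.minAreaRect(np.argwhere(l==i)[:,::-1].astype(np.float32))])
E
```

```text
b2top [[ 0.4569 -0.0771  0.078 ]]
b1top [[0.4671 0.0467 0.078 ]]
b2flange-top [[ 0.455  -0.0762  0.028 ]]
grtop [[0.4785 0.1547 0.034 ]]
grfoot [[0.4781 0.1591 0.    ]]
bltop [[0.4844 0.2447 0.03  ]]
blfoot [[0.4868 0.2514 0.    ]]
plugC [[ 0.4463 -0.1681  0.015 ]]
stub [[ 0.4382 -0.2086  0.011 ]]
bodyS [[ 0.4422 -0.1914  0.011 ]]
bodyP [[ 0.4484 -0.1458  0.011 ]]
pin1 [[ 0.4423 -0.1299  0.011 ]]
pin2 [[ 0.4596 -0.1343  0.011 ]]
[273   0  61   6 207] [310.5942029    1.61352657] [[0.1952 0.0354 0.012 ]] [((303.0, 2.5), (5.0, 60.0), 90.0)]
[157  14  49  19 128] [192.09375    26.1953125] [[ 0.2327 -0.1     0.012 ]] [((181.0, 23.0), (48.0, 18.0), -0.0)]
[143  36  89  27 337] [197.22551929  54.24035608] [[ 0.2624 -0.093   0.012 ]] [((187.58917236328125, 44.92680358886719), (87.5610580444336, 25.875131607055664), 5.617580413818359)]
[145  59  86  41 249] [193.30522088  67.93574297] [[ 0.2782 -0.0973  0.012 ]] [((187.80899047851562, 62.99785232543945), (77.10783386230469, 38.06257629394531), 31.607501983642578)]
[218  76  12  55 303] [223.85478548  95.80858086] [[ 0.3072 -0.0581  0.012 ]] [
[... 245 characters left out ...]
, 13.914374351501465), 6.340191841125488)]
[454 132  45  21 475] [478.00842105 141.50315789] [[0.3348 0.2778 0.012 ]] [((476.0, 142.0), (20.0, 44.0), 90.0)]
[   3  146   77   91 2296] [ 57.93292683 182.32883275] [[ 0.4392 -0.277   0.012 ]] [((55.25433349609375, 180.34683227539062), (93.00537872314453, 61.39430236816406), 53.746158599853516)]
[109 181  48  27 759] [135.6798419  192.94466403] [[ 0.4452 -0.1718  0.012 ]] [((131.38076782226562, 192.10385131835938), (46.9225959777832, 21.575624465942383), 15.255120277404785)]
[416 236  22  19 272] [426.65808824 245.18014706] [[0.4884 0.2494 0.012 ]] [((426.779296875, 244.74826049804688), (23.584918975830078, 13.53641414642334), 41.6335334777832)]
```

```bash
python3 - <<'E'
from h import *
from cell import env
s=env.get_state()
print(delta(s,(.467,.047,.12),95),delta(s,(.467,.047,.055),95))
E
```

```text
([-7.77, 5.48, 13.0], [0.001, -0.0, 0.002]) ([-7.77, 5.47, 19.5], [0.001, -0.0, 0.002])
```

>>> send_rows:
  deltas:
    - [0.35, -7.8, 5.5, 5, 0, 0, 0]
    - [0.35, -7.8, 5.5, 9, 0, 0, 0]
    - [0.35, -7.8, 5.5, 13, 0, 0, 0]
    - [0.35, -7.8, 5.5, 13, 0, 0, 0]
    - [0.35, -7.8, 5.5, 13, 0, 0, 0]
    - [0.35, -7.8, 5.5, 13, 0, 0, 0]

```text
t: 2.25
tool_pos: [0.4677, 0.0468, 0.2919]
ee_rot: [[-0.996, -0.089, 0.0], [-0.089, 0.996, -0.0], [-0.0, -0.0, -1.0]]
contact_force: [0.1, -0.0, 0.1]
grip_width: 0.649
grasp_force: 0.0
```

```bash
python3 - <<'E'
from h import *
from cell import env,cams
import pickle
s=env.get_state();p=cams.camera_params("wrist");im=cams.capture("wrist")[:,:,::-1]
print(delta(s,(.467,.047,.055),95),s["qd"].round(2))
cv2.imwrite("pics/w2.png",im);pickle.dump(p,open("w2.pkl","wb"))
print(proj(p,[(.467,.047,.078),(.467,.047,.0)]))
E
```

```text
([0.07, 0.02, 6.59], [-0.0, 0.0, 0.002]) [-1.05 -1.74 -1.44 -0.11 -0.1   0.03]
[[252.4150123  222.44479668]
 [252.50557978 191.01938361]]
```

View pics/w2.png

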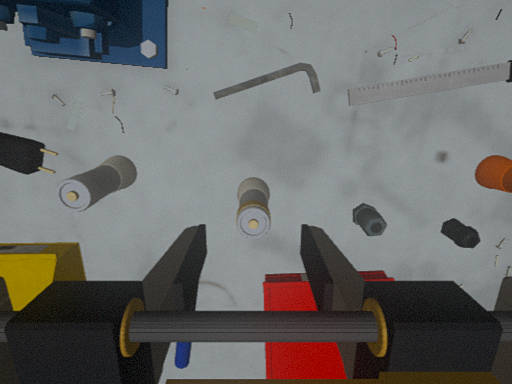

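The ringed barrel's top is at (253,221), within 2 px of the prediction. I'll grip it now.

>>> send_rows:
  deltas:
    - [0.35, 0, 0, 4, 0, 0, 0]
    - [0.35, 0, 0, 6.5, 0, 0, 0]
    - [0.35, 0, 0, 6.5, 0, 0, 0]
    - [0.85, 0, 0, 6.5, 0, 0, 0]
    - [0.85, 0, 0, 6.5, 0, 0, 0]
    - [0.85, 0, 0, 6.5, 0, 0, 0]
    - [0.85, 0, 0, 6.5, 0, 0, 0]
    - [0.85, 0, 0, 6.5, 0, 0, 0]
  grip_force: 20

```text
t: 3.1
tool_pos: [0.4682, 0.0458, 0.2271]
ee_rot: [[-0.996, -0.087, 0.002], [-0.087, 0.996, -0.0], [-0.002, -0.0, -1.0]]
contact_force: [0.0, 0.2, 3.2]
grip_width: 0.264
grasp_force: 20.0
```

>>> send_rows:
  deltas:
    - [0.85, 0, 0, -4, 0, 0, 0]
    - [0.85, 0, 0, -8, 0, 0, 0]
    - [0.85, 0, 0, -12, 0, 0, 0]
    - [0.85, 0, 0, -15, 0, 0, 0]
    - [0.85, 0, 0, -15, 0, 0, 0]

```text
t: 3.6
tool_pos: [0.4691, 0.0457, 0.3813]
ee_rot: [[-0.996, -0.087, 0.009], [-0.087, 0.996, -0.002], [-0.009, -0.002, -1.0]]
contact_force: [1.2, -0.7, -0.0]
grip_width: 0.267
grasp_force: 20.0
```

```bash
python3 - <<'E'
from h import *
from cell import env
s=env.get_state()
print(delta(s,(.60,-.165,.25),95))
E
```

```text
([-11.24, -22.14, -3.82], [-0.002, 0.009, 0.0])
```

>>> send_rows:
  deltas:
    - [0.85, -11.2, -22.1, -3.9, 0, 0, 0]
    - [0.85, -11.2, -22.1, -3.9, 0, 0, 0]
    - [0.85, -11.2, -22.1, -3.9, 0, 0, 0]
    - [0.85, -11.2, -22.1, -3.9, 0, 0, 0]
    - [0.85, -11.2, -22.1, -3.9, 0, 0, 0]
    - [0.85, -11.2, -22.1, -3.9, 0, 0, 0]
    - [0.85, -11.2, -22.1, -3.9, 0, 0, 0]
    - [0.85, -11.2, -22.1, -3.9, 0, 0, 0]
    - [0.85, -11.2, -22.1, -3.9, 0, 0, 0]

```text
t: 4.5
tool_pos: [0.5981, -0.1632, 0.4147]
ee_rot: [[-0.996, -0.089, -0.001], [-0.089, 0.996, 0.001], [0.001, 0.001, -1.0]]
contact_force: [-0.1, -0.7, 0.1]
grip_width: 0.266
grasp_force: 20.0
```

```bash
python3 - <<'E'
from h import *
from cell import env,cams
import pickle
s=env.get_state();p=cams.camera_params("wrist");im=cams.capture("wrist")[:,:,::-1]
print(s["tool_pos"],s["qd"].round(2),s["grip_width"])
cv2.imwrite("pics/w3.png",im);pickle.dump(p,open("w3.pkl","wb"))
cv2.imwrite("pics/w3b.png",cv2.resize(im,(800,600),interpolation=cv2.INTER_CUBIC))
E
```

```text
[ 0.59809821 -0.16315274  0.41474189] [ 0.03 -0.29 -0.35 -0.11 -0.14 -0.14] 0.2663411617815824
```

View pics/w3b.png

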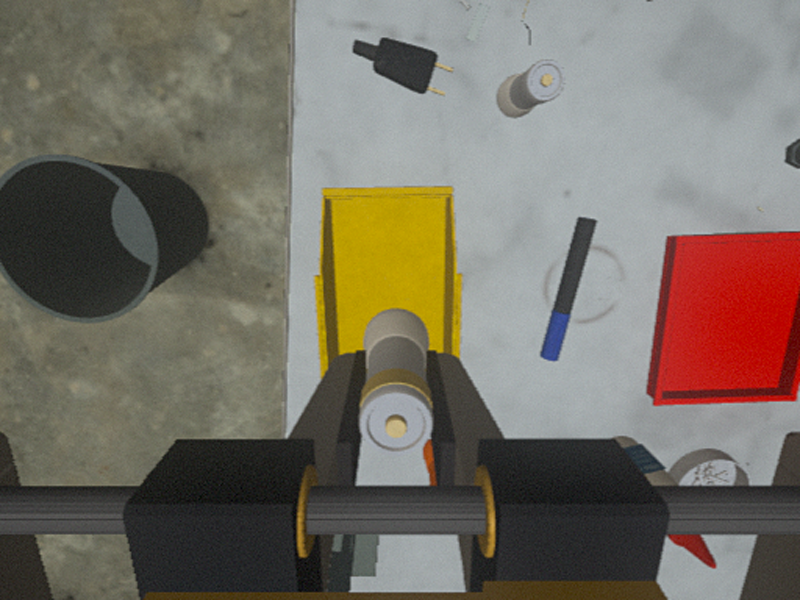

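```bash
python3 - <<'E'
from h import *
import pickle
p=pickle.load(open("w3.pkl","rb"));k=.64
for n,u,v,z in(("FL",323,188,.036),("FR",453,187,.036),("stepL",317,276,.045),("stepR",461,274,.045),("floorFL",334,199,.002),("floorFR",443,199,.002),("b2top",545,79,.078),("b2base",512,100,.0),("red NL",667,236,.02),("red FL",651,404,.02),("red FR",798,401,.02),("stub",356,47,.011),("pinA",452,69,.011),("pinB",443,93,.011)):
    print(n,onz(p,(u*k,v*k),z).round(4))
pt=pickle.load(open("w1.pkl","rb"))
from cell import cams
t=cams.camera_params("top")
print("yellow base left",onz(t,[(346.4-18-2,183.3+22)],0), "px")
im=cv2.imread("pics/top0.png");m=colour(im,(20,120,60),(32,255,255));c=biggest(m)[:,0]
print(cv2.approxPolyDP(c,2,True).tolist())
for q in cv2.approxPolyDP(c,2,True): print(q,onz(t,q,0).round(3),onz(t,q,.036).round(3),onz(t,q,.07).round(3))
E
```

```text
FL [[ 0.5405 -0.2222  0.036 ]]
FR [[ 0.531 -0.124  0.036]]
stepL [[ 0.6072 -0.2227  0.045 ]]
stepR [[ 0.5957 -0.1107  0.045 ]]
floorFL [[ 0.5509 -0.2176  0.002 ]]
floorFR [[ 0.5429 -0.1268  0.002 ]]
b2top [[ 0.4587 -0.08    0.078 ]]
b2base [[ 0.4618 -0.0812  0.    ]]
red NL [[0.5549 0.0572 0.02  ]]
red FL [[0.7073 0.0825 0.02  ]]
red FR [[0.6925 0.2157 0.02  ]]
stub [[ 0.4375 -0.2057  0.011 ]]
pinA [[ 0.446  -0.1324  0.011 ]]
pinB [[ 0.4631 -0.1372  0.011 ]]
yellow base left [[ 0.54491989 -0.11690215  0.        ]] px
[[[361, 158]], [[339, 159]], [[354, 161]], [[333, 163]], [[329, 161]], [[335, 160]], [[328, 160]], [[332, 208]], [[361, 206]], [[364, 186]]]
[[361 158]] [[ 0.704 -0.23   0.   ]] [[ 0.697 -0.22   0.036]] [[ 0.69  -0.211  0.07 ]]
[[339 159]] [[ 0.698 -0.158  0.   ]] [[ 0.692 -0.15   0.036]] [[ 0.685 -0.142  0.07 ]]
[[354 161]] [[ 0.693 -0.207  0.   ]] [[ 0.686 -0.198  0.036]] [[ 0.68  -0.189  0.07 ]]
[[333 163]] [[ 0.684 -0.138  0.   ]] [[ 0.678 -0.13   0.036]] [[ 0.672 -0.123  0.07 ]]
[[329 161]] [[ 0.691 -0.125  0.   ]] [[ 0.684 -0.118  0.036]] [[ 0.678 -0.111  0.07 ]]
[[335 160]] [[ 0.695 -0.144  0.   ]] [[ 0.688 -0.137  0.036]] [[ 0.682 -0.13   0.07 ]]
[[328 160]] [[ 0.694 -0.121  0.   ]] [[ 0.687 -0.114  0.036]] [[ 0.681 -0.108  0.07 ]]
[[332 208]] [[ 0.537 -0.135  0.   ]] [[ 0.534 -0.128  0.036]] [[ 0.532 -0.121  0.07 ]]
[[361 206]] [[ 0.546 -0.23   0.   ]] [[ 0.543 -0.22   0.036]] [[ 0.541 -0.21   0.07 ]]
[[364 186]] [[ 0.611 -0.24   0.   ]] [[ 0.607 -0.229  0.036]] [[ 0.603 -0.22   0.07 ]]
```

The bin front's top corners at (323,188) and (453,187) put the bin origin at about (0.615,-0.1655) with a yaw of 5.5°. The ringed barrel goes at bin x=+30 mm.

```bash
python3 - <<'E'
from h import *
from cell import env
s=env.get_state()
print(delta(s,(.645,-.1626,.0775),95.5),delta(s,(.645,-.1626,.0588),95.5))
E
```

```text
([-4.68, -0.36, 16.65], [0.0, -0.001, -0.007]) ([-4.68, -0.36, 18.52], [0.0, -0.001, -0.007])
```

>>> send_rows:
  deltas:
    - [0.85, -4.7, -0.4, 2, 0, 0, -0.007]
    - [0.85, -4.7, -0.4, 6, 0, 0, -0.007]
    - [0.85, -4.7, -0.4, 10, 0, 0, -0.007]
    - [0.85, -4.7, -0.4, 14, 0, 0, -0.007]
    - [0.85, -4.7, -0.4, 16.6, 0, 0, -0.007]
    - [0.85, -4.7, -0.4, 16.6, 0, 0, -0.007]
    - [0.85, -4.7, -0.4, 16.6, 0, 0, -0.007]

```text
t: 5.25
tool_pos: [0.6459, -0.1639, 0.2501]
ee_rot: [[-0.995, -0.095, 0.0], [-0.095, 0.995, -0.0], [-0.0, -0.0, -1.0]]
contact_force: [0.8, -0.6, 0.1]
grip_width: 0.264
grasp_force: 20.0
```

```bash
python3 - <<'E'
from h import *
from cell import env
s=env.get_state()
print(delta(s,(.645,-.1626,.0588),95.5),s["contact_force"],s["qd"].round(1))
E
```

```text
([0.07, 0.14, 2.03], [-0.0, 0.0, -0.001]) [ 0.76685175 -0.5711459   0.06077111] [-0.2 -1.8 -2.5 -0.2 -0.3 -0. ]
```

>>> send_rows:
  deltas:
    - [0.85, 0, 0, 1, 0, 0, 0]
    - [0.85, 0, 0, 1.6, 0, 0, 0]
    - [0.85, 0, 0, 1.85, 0, 0, 0]
    - [0.85, 0, 0, 1.85, 0, 0, 0]
    - [0.85, 0, 0, 1.85, 0, 0, 0]

```text
t: 5.75
tool_pos: [0.6459, -0.1646, 0.2311]
ee_rot: [[-0.996, -0.094, 0.0], [-0.094, 0.996, -0.0], [-0.0, -0.0, -1.0]]
contact_force: [0.3, -0.1, -0.4]
grip_width: 0.26
grasp_force: 20.0
```

>>> send_rows:
  deltas:
    - [0.85, 0, 0, 0.15, 0, 0, 0]
    - [0.85, 0, 0, 0.22, 0, 0, 0]
    - [0.85, 0, 0, 0.22, 0, 0, 0]

```text
t: 6.05
tool_pos: [0.646, -0.1646, 0.2293]
ee_rot: [[-0.996, -0.094, 0.001], [-0.094, 0.996, -0.0], [-0.001, -0.0, -1.0]]
contact_force: [-0.2, 0.7, 2.6]
grip_width: 0.264
grasp_force: 20.0
```

Contact at 2.6 N. I'll release, lift, and go on to the second barrel.

>>> send_rows:
  deltas:
    - [0.55, 0, 0, 0, 0, 0, 0]
    - [0.55, 0, 0, 0, 0, 0, 0]
    - [0.55, 0, 0, 0, 0, 0, 0]
    - [0.55, 0, 0, -3, 0, 0, 0]
    - [0.55, 0, 0, -7, 0, 0, 0]
    - [0.35, 0, 0, -11, 0, 0, 0]
    - [0.35, 0, 0, -11, 0, 0, 0]

```text
t: 6.75
tool_pos: [0.6475, -0.1652, 0.3463]
ee_rot: [[-0.995, -0.094, 0.012], [-0.094, 0.996, -0.005], [-0.011, -0.006, -1.0]]
contact_force: [-0.6, -1.1, 1.6]
grip_width: 0.598
grasp_force: 0.0
```

```bash
python3 - <<'E'
from h import *
from cell import env
s=env.get_state()
print(delta(s,(.4578,-.078,.12),95.5),s["grip_width"])
E
```

```text
([18.13, 10.51, 5.26], [-0.006, 0.011, -0.002]) 0.5981546251570928
```

>>> send_rows:
  deltas:
    - [0.35, 18.1, 10.5, 0, 0, 0, 0]
    - [0.35, 18.1, 10.5, 0, 0, 0, 0]
    - [0.35, 18.1, 10.5, 0, 0, 0, 0]
    - [0.35, 18.1, 10.5, 0, 0, 0, 0]
    - [0.35, 18.1, 10.5, 2, 0, 0, 0]
    - [0.35, 18.1, 10.5, 5.4, 0, 0, 0]
    - [0.35, 18.1, 10.5, 5.4, 0, 0, 0]
    - [0.35, 18.1, 10.5, 5.4, 0, 0, 0]

```text
t: 7.55
tool_pos: [0.4557, -0.077, 0.2844]
ee_rot: [[-0.996, -0.094, -0.001], [-0.094, 0.996, 0.001], [0.001, 0.001, -1.0]]
contact_force: [0.5, -0.9, 0.6]
grip_width: 0.651
grasp_force: 0.0
```

```bash
python3 - <<'E'
from h import *
from cell import env,cams
s=env.get_state();p=cams.camera_params("wrist");im=cams.capture("wrist")[:,:,::-1]
print(delta(s,(.4578,-.078,.0555),95.5),s["qd"].round(1))
q=proj(p,[(.4578,-.078,.078)])[0];print(q)
g=im[160:290,190:320];cv2.imwrite("pics/w4.png",im)
c=cv2.HoughCircles(cv2.cvtColor(np.ascontiguousarray(g),cv2.COLOR_BGR2GRAY),cv2.HOUGH_GRADIENT,1,20,param1=80,param2=15,minRadius=9,maxRadius=24)
if c is not None:
  for x,y,r in c[0][:4]: print(x+190,y+160,r,onz(p,(x+190,y+160),.078).round(4))
E
```

```text
([-0.21, -0.13, 5.79], [0.001, -0.001, -0.002]) [ 0.1 -0.8 -2.5  0.  -0.1 -0. ]
[250.02625296 230.72915887]
249.5 198.5 17.1 [[ 0.4346 -0.0805  0.078 ]]
249.5 228.5 13.6 [[ 0.4562 -0.0785  0.078 ]]
```

>>> send_rows:
  deltas:
    - [0.35, -0.1, -0.1, 4, 0, 0, 0]
    - [0.35, -0.1, -0.1, 5.7, 0, 0, 0]
    - [0.35, -0.1, -0.1, 5.7, 0, 0, 0]
    - [0.85, -0.1, -0.1, 5.7, 0, 0, 0]
    - [0.85, -0.1, -0.1, 5.7, 0, 0, 0]
    - [0.85, -0.1, -0.1, 5.7, 0, 0, 0]
    - [0.85, -0.1, -0.1, 5.7, 0, 0, 0]
    - [0.85, -0.1, -0.1, 5.7, 0, 0, 0]

```text
t: 8.4
tool_pos: [0.4572, -0.0781, 0.2283]
ee_rot: [[-0.996, -0.094, 0.001], [-0.094, 0.996, -0.001], [-0.001, -0.001, -1.0]]
contact_force: [-0.6, 0.7, 3.5]
grip_width: 0.261
grasp_force: 20.0
```

>>> send_rows:
  deltas:
    - [0.85, 0, 0, -3, 0, 0, 0]
    - [0.85, 0, 0, -7, 0, 0, 0]
    - [0.85, 0, 0, -11, 0, 0, 0]
    - [0.85, 0, 0, -11, 0, 0, 0]
    - [0.85, 0, 0, -11, 0, 0, 0]

```text
t: 8.9
tool_pos: [0.4569, -0.0779, 0.3381]
ee_rot: [[-0.996, -0.094, 0.001], [-0.094, 0.996, -0.001], [-0.001, -0.001, -1.0]]
contact_force: [0.2, 0.8, -1.3]
grip_width: 0.263
grasp_force: 20.0
```

```bash
python3 - <<'E'
from h import *
from cell import env
s=env.get_state()
print(delta(s,(.587,-.168,.17),95.5),s["grip_width"])
E
```

```text
([-12.11, -10.2, -0.27], [-0.001, 0.001, -0.002]) 0.26279517205509456
```

>>> send_rows:
  deltas:
    - [0.85, -12.1, -10.2, -0.3, 0, 0, 0]
    - [0.85, -12.1, -10.2, -0.3, 0, 0, 0]
    - [0.85, -12.1, -10.2, -0.3, 0, 0, 0]
    - [0.85, -12.1, -10.2, -0.3, 0, 0, 0]
    - [0.85, -12.1, -10.2, 4, 0, 0, 0]
    - [0.85, -12.1, -10.2, 8, 0, 0, 0]
    - [0.85, -12.1, -10.2, 8.5, 0, 0, 0]
    - [0.85, -12.1, -10.2, 8.5, 0, 0, 0]

```text
t: 9.7
tool_pos: [0.5857, -0.1673, 0.2503]
ee_rot: [[-0.996, -0.094, -0.005], [-0.094, 0.996, 0.003], [0.005, 0.003, -1.0]]
contact_force: [0.0, -0.7, -0.0]
grip_width: 0.265
grasp_force: 20.0
```

```bash
python3 - <<'E'
from h import *
from cell import env
s=env.get_state()
print(delta(s,(.587,-.168,.0595),95.5),s["qd"].round(1))
E
```

```text
([-0.14, -0.09, 1.98], [0.003, -0.005, -0.002]) [-0.  -2.9 -3.7  0.   0.1 -0.1]
```

>>> send_rows:
  deltas:
    - [0.85, 0, 0, 1, 0, 0, 0]
    - [0.85, 0, 0, 1.6, 0, 0, 0]
    - [0.85, 0, 0, 1.85, 0, 0, 0]
    - [0.85, 0, 0, 1.95, 0, 0, 0]
    - [0.85, 0, 0, 1.95, 0, 0, 0]

```text
t: 10.2
tool_pos: [0.587, -0.1681, 0.2335]
ee_rot: [[-0.996, -0.094, 0.001], [-0.094, 0.996, -0.0], [-0.001, -0.0, -1.0]]
contact_force: [-0.4, 0.2, -0.3]
grip_width: 0.26
grasp_force: 20.0
```

>>> send_rows:
  deltas:
    - [0.85, 0, 0, 0.2, 0, 0, 0]
    - [0.85, 0, 0, 0.3, 0, 0, 0]
    - [0.85, 0, 0, 0.35, 0, 0, 0]
    - [0.85, 0, 0, 0.35, 0, 0, 0]

```text
t: 10.6
tool_pos: [0.5871, -0.1682, 0.2305]
ee_rot: [[-0.996, -0.094, 0.001], [-0.094, 0.996, -0.0], [-0.001, -0.0, -1.0]]
contact_force: [-1.5, 0.7, 4.4]
grip_width: 0.267
grasp_force: 20.0
```

>>> send_rows:
  deltas:
    - [0.55, 0, 0, 0, 0, 0, 0]
    - [0.55, 0, 0, 0, 0, 0, 0]
    - [0.55, 0, 0, 0, 0, 0, 0]
    - [0.55, 0, 0, -3, 0, 0, 0]
    - [0.55, 0, 0, -7, 0, 0, 0]
    - [0.45, 0, 0, -11, 0, 0, 0]
    - [0.45, 0, 0, -11, 0, 0, 0]

```text
t: 11.3
tool_pos: [0.5887, -0.1689, 0.3466]
ee_rot: [[-0.995, -0.094, 0.011], [-0.094, 0.996, -0.006], [-0.01, -0.007, -1.0]]
contact_force: [0.2, -1.5, 0.7]
grip_width: 0.548
grasp_force: 0.0
```

```bash
python3 - <<'E'
from h import *
from cell import env,cams
s=env.get_state()
im=cams.capture("wrist")[:,:,::-1];cv2.imwrite("pics/w5.png",im)
print(delta(s,(.478,.157,.17),95.5))
E
```

```text
([7.95, 33.49, 0.26], [-0.007, 0.01, -0.002])
```

View pics/w5.png

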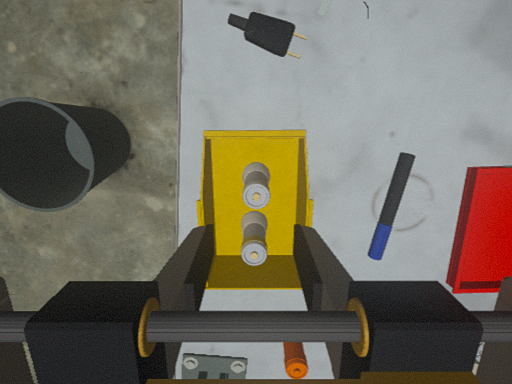

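Both barrels stand upright and well inside the bin, with tops at (257,196) and (254,256). Next is the grey gland.

>>> send_rows:
  deltas:
    - [0.4, 8, 33.5, 0, 0, 0, 0]
    - [0.4, 8, 33.5, 0, 0, 0, 0]
    - [0.4, 8, 33.5, 0, 0, 0, 0]
    - [0.4, 8, 33.5, 0, 0, 0, 0]
    - [0.4, 8, 33.5, 0, 0, 0, 0]
    - [0.4, 8, 33.5, 0, 0, 0, 0]
    - [0.4, 8, 33.5, 0, 0, 0, 0]
    - [0.4, 8, 33.5, 3, 0, 0, 0]
    - [0.4, 8, 33.5, 5, 0, 0, 0]
    - [0.4, 8, 33.5, 5, 0, 0, 0]
    - [0.4, 8, 33.5, 5, 0, 0, 0]

```text
t: 12.45
tool_pos: [0.4753, 0.1578, 0.2887]
ee_rot: [[-0.996, -0.094, -0.002], [-0.094, 0.996, -0.0], [0.002, 0.0, -1.0]]
contact_force: [0.6, 0.1, -0.1]
grip_width: 0.599
grasp_force: 0.0
```

```bash
python3 - <<'E'
from h import *
from cell import env,cams
import pickle
s=env.get_state();p=cams.camera_params("wrist");im=np.ascontiguousarray(cams.capture("wrist")[:,:,::-1])
print(delta(s,(.478,.157,.027),95.5),s["qd"].round(1))
print(proj(p,[(.478,.157,.034),(.478,.157,0)]))
cv2.imwrite("pics/w6.png",im);pickle.dump(p,open("w6.pkl","wb"))
E
```

```text
([-0.28, -0.11, 9.07], [0.0, -0.002, -0.002]) [-0.4 -1.4 -1.8 -0.   0.1  0. ]
[[250.91651603 208.0181926 ]
 [251.12334363 195.97557442]]
```

View pics/w6.png

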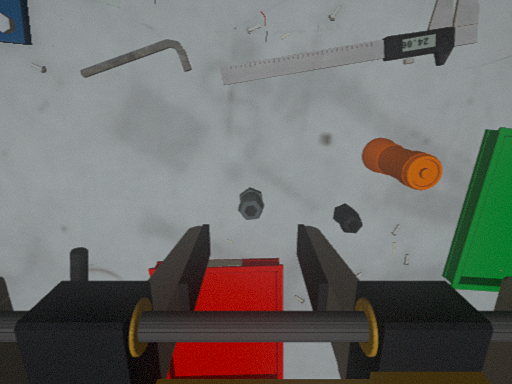

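```bash
python3 - <<'E'
from h import *
import pickle
p=pickle.load(open("w6.pkl","rb"))
for n,u,v,z in(("gr",251,209,.034),("bl",350,224,.03),("gN",485,130,.02),("gF",444,288,.02)): print(n,onz(p,(u,v),z).round(4))
E
```

```text
gr [[0.4789 0.1572 0.034 ]]
bl [[0.4861 0.245  0.03  ]]
gN [[0.3963 0.3448 0.02  ]]
gF [[0.5482 0.3534 0.02  ]]
```

>>> send_rows:
  deltas:
    - [0.4, -0.2, 0, 4, 0, 0, 0]
    - [0.4, -0.2, 0, 7, 0, 0, 0]
    - [0.4, -0.2, 0, 8.5, 0, 0, 0]
    - [0.4, -0.2, 0, 9, 0, 0, 0]
    - [0.4, -0.2, 0, 9, 0, 0, 0]
    - [0.95, -0.2, 0, 9, 0, 0, 0]
    - [0.95, -0.2, 0, 9, 0, 0, 0]
    - [0.95, -0.2, 0, 9, 0, 0, 0]
    - [0.95, -0.2, 0, 9, 0, 0, 0]
    - [0.95, -0.2, 0, 9, 0, 0, 0]
  grip_force: 12

```text
t: 13.5
tool_pos: [0.4779, 0.1581, 0.2001]
ee_rot: [[-0.996, -0.094, 0.001], [-0.094, 0.996, 0.0], [-0.001, -0.0, -1.0]]
contact_force: [-0.5, -1.1, 1.8]
grip_width: 0.232
grasp_force: 12.0
```

>>> send_rows:
  deltas:
    - [0.95, 0, 0, -3, 0, 0, 0]
    - [0.95, 0, 0, -7, 0, 0, 0]
    - [0.95, 0, 0, -11, 0, 0, 0]
    - [0.95, 0, 0, -12, 0, 0, 0]
    - [0.95, 0, 0, -12, 0, 0, 0]

```text
t: 14.0
tool_pos: [0.4783, 0.1582, 0.3214]
ee_rot: [[-0.996, -0.094, 0.004], [-0.094, 0.996, 0.0], [-0.004, -0.0, -1.0]]
contact_force: [-0.1, 0.5, -1.0]
grip_width: 0.23
grasp_force: 12.0
```

```bash
python3 - <<'E'
from h import *
from cell import env
s=env.get_state()
print(delta(s,(.44,.40,.15),93),s["grip_width"])
E
```

```text
([1.54, 24.43, 0.03], [0.0, 0.004, 0.042]) 0.22998173136730604
```

```bash
python3 - <<'E'
from h import *
from cell import env
s=env.get_state()
print(delta(s,(.495,.412,.15),93))
E
```

```text
([-4.05, 25.11, 0.06], [0.0, 0.004, 0.042])
```

>>> send_rows:
  deltas:
    - [0.95, -4.0, 25.1, 0, 0, 0, 0.04]
    - [0.95, -4.0, 25.1, 0, 0, 0, 0.04]
    - [0.95, -4.0, 25.1, 0, 0, 0, 0.04]
    - [0.95, -4.0, 25.1, 0, 0, 0, 0.04]
    - [0.95, -4.0, 25.1, 0, 0, 0, 0.04]
    - [0.95, -4.0, 25.1, 0, 0, 0, 0.04]
    - [0.95, -4.0, 25.1, 0, 0, 0, 0.04]
    - [0.95, -4.0, 25.1, 0, 0, 0, 0.04]

```text
t: 14.8
tool_pos: [0.4936, 0.4108, 0.3177]
ee_rot: [[-0.999, -0.054, -0.003], [-0.054, 0.999, -0.002], [0.003, -0.002, -1.0]]
contact_force: [1.0, 0.3, -0.6]
grip_width: 0.234
grasp_force: 12.0
```

```bash
python3 - <<'E'
from h import *
from cell import env,cams
import pickle
s=env.get_state();p=cams.camera_params("wrist");im=np.ascontiguousarray(cams.capture("wrist")[:,:,::-1])
print(delta(s,(.495,.412,.0335),93),s["qd"].round(1))
cv2.imwrite("pics/w7.png",im);pickle.dump(p,open("w7.pkl","wb"))
print(proj(p,[(.4,.36,.004),(.4,.476,.004),(.495,.412,.004)]))
E
```

```text
([-0.17, 0.14, 11.32], [-0.002, -0.003, 0.001]) [-0.9 -1.2  0.2 -0.   0.   0. ]
[[204.31757678  88.15260089]
 [326.76066706  95.08641116]
 [253.92843551 187.83404763]]
```

View pics/w7.png

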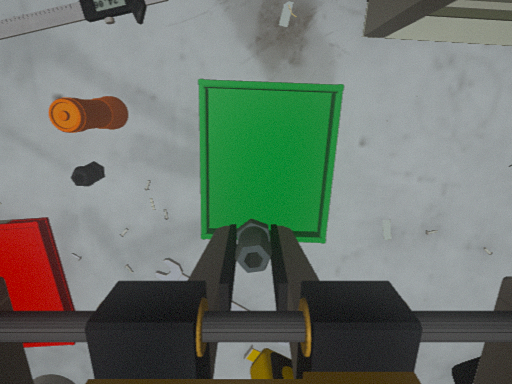

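The green floor runs from about (208,88) to (328,233) and the target lands at (254,188), well inside. The fixture is clear, at the top right.

>>> send_rows:
  deltas:
    - [0.95, -0.1, 0.1, 4, 0, 0, 0]
    - [0.95, -0.1, 0.1, 8, 0, 0, 0]
    - [0.95, -0.1, 0.1, 10, 0, 0, 0]
    - [0.95, -0.1, 0.1, 10.8, 0, 0, 0]
    - [0.95, -0.1, 0.1, 11, 0, 0, 0]
    - [0.95, -0.1, 0.1, 11, 0, 0, 0]

```text
t: 15.45
tool_pos: [0.4956, 0.4125, 0.2109]
ee_rot: [[-0.999, -0.053, 0.002], [-0.053, 0.999, 0.001], [-0.002, 0.001, -1.0]]
contact_force: [-1.0, -0.0, -1.0]
grip_width: 0.231
grasp_force: 12.0
```

>>> send_rows:
  deltas:
    - [0.95, 0, 0, 0.3, 0, 0, 0]
    - [0.95, 0, 0, 0.5, 0, 0, 0]
    - [0.95, 0, 0, 0.65, 0, 0, 0]
    - [0.95, 0, 0, 0.65, 0, 0, 0]
    - [0.95, 0, 0, 0.65, 0, 0, 0]

```text
t: 15.95
tool_pos: [0.4952, 0.4131, 0.2041]
ee_rot: [[-0.999, -0.054, 0.001], [-0.054, 0.999, 0.001], [-0.001, 0.001, -1.0]]
contact_force: [-1.0, -0.7, 5.7]
grip_width: 0.231
grasp_force: 12.0
```

>>> send_rows:
  deltas:
    - [0.55, 0, 0, 0, 0, 0, 0]
    - [0.55, 0, 0, 0, 0, 0, 0]
    - [0.55, 0, 0, 0, 0, 0, 0]
    - [0.55, 0, 0, 0, 0, 0, 0]
    - [0.5, 0, 0, -3, 0, 0, 0]
    - [0.45, 0, 0, -7, 0, 0, 0]
    - [0.45, 0, 0, -11, 0, 0, 0]
    - [0.45, 0, 0, -11, 0, 0, 0]

```text
t: 16.75
tool_pos: [0.4967, 0.414, 0.3204]
ee_rot: [[-0.998, -0.054, 0.011], [-0.054, 0.999, 0.006], [-0.011, 0.005, -1.0]]
contact_force: [0.6, 0.7, 1.4]
grip_width: 0.549
grasp_force: 0.0
```

```bash
python3 - <<'E'
from h import *
from cell import env
s=env.get_state()
print(delta(s,(.486,.246,.13),93))
E
```

```text
([2.0, -16.72, 1.82], [0.005, 0.011, 0.002])
```

>>> send_rows:
  deltas:
    - [0.45, 2.0, -16.7, 0, 0, 0, 0]
    - [0.45, 2.0, -16.7, 0, 0, 0, 0]
    - [0.45, 2.0, -16.7, 0, 0, 0, 0]
    - [0.45, 2.0, -16.7, 2, 0, 0, 0]
    - [0.45, 2.0, -16.7, 3, 0, 0, 0]
    - [0.45, 2.0, -16.7, 3, 0, 0, 0]
    - [0.45, 2.0, -16.7, 3, 0, 0, 0]

```text
t: 17.45
tool_pos: [0.4839, 0.246, 0.2829]
ee_rot: [[-0.998, -0.055, -0.001], [-0.055, 0.998, 0.0], [0.0, 0.0, -1.0]]
contact_force: [0.6, -0.4, -0.8]
grip_width: 0.551
grasp_force: 0.0
```

```bash
python3 - <<'E'
from h import *
from cell import env,cams
s=env.get_state();p=cams.camera_params("wrist");im=np.ascontiguousarray(cams.capture("wrist")[:,:,::-1])
print(delta(s,(.486,.246,.024),93),s["qd"].round(1))
print(proj(p,[(.486,.246,.03),(.486,.246,0)]))
m=colour(im,(0,0,0),(180,255,70))[130:240,200:300]
n,l,st,ce=cv2.connectedComponentsWithStats(m)
for i in range(1,n):
    if st[i,4]>40:print(st[i],ce[i]+[200,130],onz(p,ce[i]+[200,130],.017).round(4))
cv2.imwrite("pics/w8.png",im)
E
```

```text
([-0.21, -0.01, 8.79], [0.0, -0.0, 0.003]) [ 0.4 -0.6 -1.2 -0.   0.  -0.1]
[[251.92504648 207.65353231]
 [251.99721816 196.78298297]]
[ 42  58  23  29 491] [253.16700611 202.59470468] [[0.4859 0.2471 0.017 ]]
[  0  95  13  15 181] [206.12154696 232.44198895] [[0.5169 0.2059 0.017 ]]
[94 95  6 15 87] [296.5862069  232.20689655] [[0.5122 0.2881 0.017 ]]
```

>>> send_rows:
  deltas:
    - [0.45, -0.2, 0.1, 4, 0, 0, 0]
    - [0.45, -0.2, 0.1, 7, 0, 0, 0]
    - [0.45, -0.2, 0.1, 8.3, 0, 0, 0]
    - [0.45, -0.2, 0.1, 8.6, 0, 0, 0]
    - [0.45, -0.2, 0.1, 8.6, 0, 0, 0]
    - [0.95, -0.2, 0.1, 8.6, 0, 0, 0]
    - [0.95, -0.2, 0.1, 8.6, 0, 0, 0]
    - [0.95, -0.2, 0.1, 8.6, 0, 0, 0]
    - [0.95, -0.2, 0.1, 8.6, 0, 0, 0]
    - [0.95, -0.2, 0.1, 8.6, 0, 0, 0]

```text
t: 18.5
tool_pos: [0.4861, 0.2462, 0.1976]
ee_rot: [[-0.999, -0.054, 0.001], [-0.054, 0.999, 0.0], [-0.001, 0.0, -1.0]]
contact_force: [0.4, 0.0, 1.4]
grip_width: 0.206
grasp_force: 12.0
```

>>> send_rows:
  deltas:
    - [0.95, 0, 0, -3, 0, 0, 0]
    - [0.95, 0, 0, -7, 0, 0, 0]
    - [0.95, 0, 0, -11, 0, 0, 0]
    - [0.95, 0, 0, -12, 0, 0, 0]
    - [0.95, 0, 0, -12, 0, 0, 0]

```text
t: 19.0
tool_pos: [0.4865, 0.2462, 0.319]
ee_rot: [[-0.999, -0.054, 0.004], [-0.054, 0.999, 0.001], [-0.004, 0.001, -1.0]]
contact_force: [-0.4, -0.1, -0.0]
grip_width: 0.204
grasp_force: 12.0
```

```bash
python3 - <<'E'
from h import *
from cell import env
s=env.get_state()
print(delta(s,(.455,.412,.14),93),s["grip_width"])
E
```

```text
([2.25, 16.72, 0.8], [0.001, 0.004, 0.002]) 0.2037184273814683
```

>>> send_rows:
  deltas:
    - [0.95, 2.2, 16.7, 0, 0, 0, 0]
    - [0.95, 2.2, 16.7, 0, 0, 0, 0]
    - [0.95, 2.2, 16.7, 0, 0, 0, 0]
    - [0.95, 2.2, 16.7, 0, 0, 0, 0]
    - [0.95, 2.2, 16.7, 4, 0, 0, 0]
    - [0.95, 2.2, 16.7, 8, 0, 0, 0]
    - [0.95, 2.2, 16.7, 10, 0, 0, 0]
    - [0.95, 2.2, 16.7, 10.8, 0, 0, 0]
    - [0.95, 2.2, 16.7, 10.8, 0, 0, 0]
    - [0.95, 2.2, 16.7, 10.8, 0, 0, 0]

```text
t: 20.0
tool_pos: [0.4554, 0.4116, 0.2098]
ee_rot: [[-0.999, -0.054, 0.001], [-0.054, 0.999, 0.001], [-0.001, 0.001, -1.0]]
contact_force: [0.6, 0.1, 0.2]
grip_width: 0.206
grasp_force: 12.0
```

>>> send_rows:
  deltas:
    - [0.95, 0, 0, 0.4, 0, 0, 0]
    - [0.95, 0, 0, 0.6, 0, 0, 0]
    - [0.95, 0, 0, 0.8, 0, 0, 0]
    - [0.95, 0, 0, 0.8, 0, 0, 0]
    - [0.95, 0, 0, 0.8, 0, 0, 0]

```text
t: 20.5
tool_pos: [0.4551, 0.4118, 0.2016]
ee_rot: [[-0.999, -0.054, 0.001], [-0.054, 0.999, 0.001], [-0.001, 0.0, -1.0]]
contact_force: [0.1, -0.4, 2.4]
grip_width: 0.206
grasp_force: 12.0
```

>>> send_rows:
  deltas:
    - [0.55, 0, 0, 0, 0, 0, 0]
    - [0.55, 0, 0, 0, 0, 0, 0]
    - [0.55, 0, 0, 0, 0, 0, 0]
    - [0.55, 0, 0, 0, 0, 0, 0]
    - [0.5, 0, 0, -3, 0, 0, 0]
    - [0.3, 0, 0, -7, 0, 0, 0]
    - [0.3, 0, 0, -11, 0, 0, 0]
    - [0.3, 0, 0, -12, 0, 0, 0]
    - [0.3, 0, 0, -12, 0, 0, 0]

```text
t: 21.4
tool_pos: [0.4554, 0.412, 0.3233]
ee_rot: [[-0.999, -0.054, 0.004], [-0.054, 0.999, 0.002], [-0.004, 0.002, -1.0]]
contact_force: [-0.8, -0.3, 0.0]
grip_width: 0.699
grasp_force: 0.0
```

```bash
python3 - <<'E'
from h import *
from cell import env,cams
import pickle
s=env.get_state();p=cams.camera_params("wrist");im=np.ascontiguousarray(cams.capture("wrist")[:,:,::-1])
cv2.imwrite("pics/w9.png",im)
print(s["joints"].round(1))
t=cams.camera_params("top")
print("plate top-left/right",onz(t,np.array([(472,409),(524,409)])*.64,0).round(3),"jaw",onz(t,np.array([(485,425),(527,425)])*.64,.08).round(3))
# two-view: vise front jaw corner
w=pickle.load(open("w1.pkl","rb"))
print("w1 jaw lower edge z=.05/.08",onz(w,np.array([(225,195),(357,205)])*.64,.08).round(3),onz(w,np.array([(225,195),(357,205)])*.64,.05).round(3))
for yaw in(168.5,-11.5): print(yaw,delta(s,(.445,-.172,.14),yaw))
E
```

```text
[ 30.9  18.7  89.5   0.   71.5 -62.2]
plate top-left/right [[ 0.363 -0.04   0.   ]
 [ 0.365 -0.146  0.   ]] jaw [[ 0.339 -0.055  0.08 ]
 [ 0.34  -0.135  0.08 ]]
w1 jaw lower edge z=.05/.08 [[ 0.345 -0.135  0.08 ]
 [ 0.344 -0.045  0.08 ]] [[ 0.348 -0.145  0.05 ]
 [ 0.347 -0.047  0.05 ]]
168.5 ([4.21, -58.26, 1.09], [-0.001, 0.005, -1.316])
-11.5 ([4.21, -58.26, 1.09], [0.005, 0.001, 1.826])
```

View pics/w9.png

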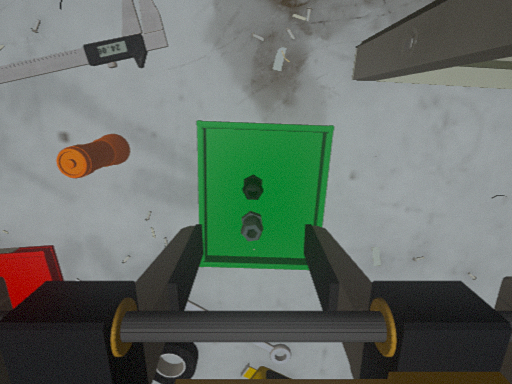

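Both glands stand upright side by side in the green tray, at (253,187) and (251,226). I'll check the vise height before going for the plug.

```bash
python3 - <<'E'
from h import *
from cell import cams
p=cams.camera_params("scene");im=cv2.imread("pics/scene0.png")
c=cv2.resize(im[140:270,60:190],None,fx=4.5,fy=4.5,interpolation=cv2.INTER_CUBIC)
for z,col in((.05,(0,0,255)),(.07,(0,255,255)),(.09,(255,255,255))):
  q=(proj(p,[(.342,-.135,z),(.342,-.05,z)])-[60,140])*4.5
  cv2.line(c,tuple(map(int,q[0])),tuple(map(int,q[1])),col,1)
cv2.imwrite("pics/c2.png",c)
E
```

```text
(no output)
```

View pics/c2.png

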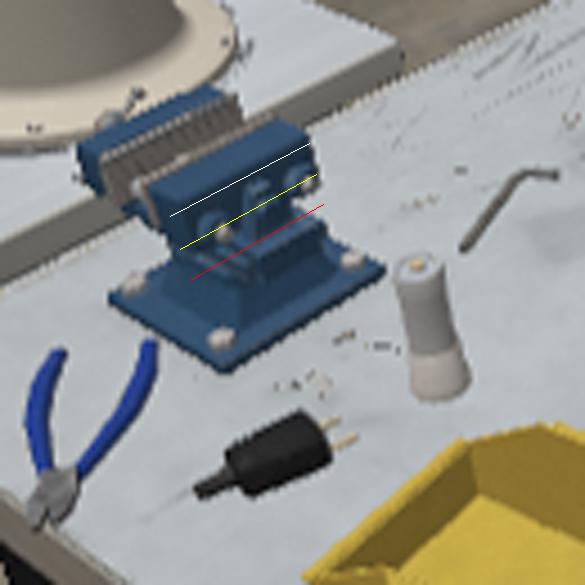

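The vise jaw is about 0.1 m high at x≤0.345. With yaw -11.5 the gripper body clears it by about 13 mm.

>>> send_rows:
  deltas:
    - [0.3, 4.2, -58.2, 0, 0, 0, 1.826]
    - [0.3, 4.2, -58.2, 0, 0, 0, 1.826]
    - [0.3, 4.2, -58.2, 0, 0, 0, 1.826]
    - [0.3, 4.2, -58.2, 0, 0, 0, 1.826]
    - [0.3, 4.2, -58.2, 0, 0, 0, 1.826]
    - [0.3, 4.2, -58.2, 0, 0, 0, 1.826]
    - [0.3, 4.2, -58.2, 0, 0, 0, 1.826]
    - [0.3, 4.2, -58.2, 0, 0, 0, 1.826]
    - [0.3, 4.2, -58.2, 0, 0, 0, 1.826]
    - [0.3, 4.2, -58.2, 0, 0, 0, 1.826]
    - [0.3, 4.2, -58.2, 0, 0, 0, 1.826]
    - [0.3, 4.2, -58.2, 0, 0, 0, 1.826]

```text
t: 22.65
tool_pos: [0.4432, -0.1742, 0.3186]
ee_rot: [[0.182, 0.983, -0.003], [0.983, -0.182, 0.002], [0.001, -0.004, -1.0]]
contact_force: [0.2, 0.4, -0.2]
grip_width: 0.701
grasp_force: 0.0
```

```bash
python3 - <<'E'
from h import *
from cell import env
s=env.get_state()
print(delta(s,(.445,-.172,.14),-11.5),s["joints"].round(1))
E
```

```text
([0.25, 0.14, 0.76], [-0.004, -0.001, 0.017]) [-36.   -0.7 112.   -0.   68.9 -25.5]
```

>>> send_rows:
  deltas:
    - [0.3, 0.2, 0.1, 1, 0, 0, 0.017]
    - [0.3, 0.2, 0.1, 1, 0, 0, 0.017]
    - [0.3, 0.2, 0.1, 1, 0, 0, 0.017]

```text
t: 22.95
tool_pos: [0.4453, -0.1685, 0.3092]
ee_rot: [[0.188, 0.982, -0.003], [0.982, -0.188, 0.003], [0.002, -0.004, -1.0]]
contact_force: [0.3, -0.3, 0.1]
grip_width: 0.7
grasp_force: 0.0
```

```bash
python3 - <<'E'
from h import *
from cell import env,cams
import pickle
s=env.get_state();p=cams.camera_params("wrist");im=np.ascontiguousarray(cams.capture("wrist")[:,:,::-1])
print(s["tool_pos"],s["qd"].round(1))
cv2.imwrite("pics/w10.png",im);pickle.dump(p,open("w10.pkl","wb"))
q=proj(p,[(.445,-.172,.011)])[0];print(q)
x0,y0=int(q[0])-75,int(q[1])-75;c=im[y0:y0+150,x0:x0+150]
m=colour(c,(0,0,0),(180,255,75))
n,l,st,ce=cv2.connectedComponentsWithStats(m)
for i in range(1,n):
    if st[i,4]>200:
        r=cv2.minAreaRect(np.argwhere(l==i)[:,::-1].astype(np.float32));b=onz(p,cv2.boxPoints(r)+[x0,y0],.018);print(st[i],r,b.round(4).tolist(),onz(p,np.array(r[0])+[x0,y0],.018))
E
```

```text
[ 0.44525134 -0.16851453  0.30921117] [ 0.7 -1.1 -0.9 -0.1 -0.   0.2]
[254.37410479 195.3298936 ]
[  63   50   28   61 1257] ((76.5, 80.0), (60.0, 27.0), 90.0) [[0.4386, -0.1432, 0.018], [0.4636, -0.148, 0.018], [0.453, -0.2083, 0.018], [0.4264, -0.2032, 0.018]] [[ 0.44557897 -0.17473309  0.018     ]]
[  0 105  44  45 991] ((21.5, 127.0), (43.0, 44.0), 0.0) [[0.353, -0.2342, 0.018], [0.3659, -0.1862, 0.018], [0.408, -0.1942, 0.018], [0.3971, -0.2426, 0.018]] [[ 0.38113962 -0.21371651  0.018     ]]
[125 105  25  45 975] ((137.0, 127.0), (44.0, 24.0), 90.0) [[0.4881, -0.2095, 0.018], [0.5115, -0.214, 0.018], [0.5057, -0.2632, 0.018], [0.4812, -0.2586, 0.018]] [[ 0.49671475 -0.23573316  0.018     ]]
```

View pics/w10.png

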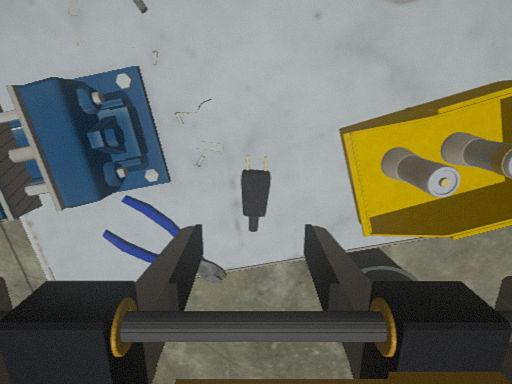

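The plug is at (256,193), with its pins up and a tilt of about 3.5°. The vise and pliers are clear of the fingers.

>>> send_rows:
  deltas:
    - [0.45, -0.2, 0.15, 3, 0, 0, 0.05]
    - [0.45, -0.2, 0.15, 7, 0, 0, 0.05]
    - [0.45, -0.2, 0.15, 10, 0, 0, 0.05]
    - [0.45, -0.2, 0.15, 11, 0, 0, 0.05]
    - [0.45, -0.2, 0.15, 11.2, 0, 0, 0.05]
    - [0.45, -0.2, 0.15, 11.2, 0, 0, 0.05]
    - [0.45, -0.2, 0.15, 11.2, 0, 0, 0.05]

```text
t: 23.7
tool_pos: [0.4478, -0.1726, 0.2008]
ee_rot: [[0.239, 0.971, 0.003], [0.971, -0.239, -0.002], [-0.001, 0.003, -1.0]]
contact_force: [0.1, 0.5, 0.0]
grip_width: 0.55
grasp_force: 0.0
```

>>> send_rows:
  deltas:
    - [0.45, 0, 0, 0.5, 0, 0, 0]
    - [0.45, 0, 0, 0.75, 0, 0, 0]
    - [0.45, 0, 0, 0.75, 0, 0, 0]
    - [0.9, 0, 0, 0.75, 0, 0, 0]
    - [0.9, 0, 0, 0.75, 0, 0, 0]
    - [0.9, 0, 0, 0.75, 0, 0, 0]
    - [0.9, 0, 0, 0.75, 0, 0, 0]
    - [0.9, 0, 0, 0.75, 0, 0, 0]
  grip_force: 20

```text
t: 24.5
tool_pos: [0.4469, -0.1722, 0.1917]
ee_rot: [[0.24, 0.971, -0.0], [0.971, -0.24, -0.0], [-0.0, 0.0, -1.0]]
contact_force: [-0.8, 0.7, 0.8]
grip_width: 0.286
grasp_force: 19.9
```

>>> send_rows:
  deltas:
    - [0.9, 0, 0, -3, 0, 0, 0]
    - [0.9, 0, 0, -7, 0, 0, 0]
    - [0.9, 0, 0, -11, 0, 0, 0]
    - [0.9, 0, 0, -14, 0, 0, 0]
    - [0.9, 0, 0, -14, 0, 0, 0]

```text
t: 25.0
tool_pos: [0.4482, -0.1731, 0.3364]
ee_rot: [[0.24, 0.971, 0.008], [0.971, -0.24, -0.006], [-0.004, 0.009, -1.0]]
contact_force: [0.7, -0.1, -0.3]
grip_width: 0.286
grasp_force: 19.9
```

```bash
python3 - <<'E'
from h import *
from cell import env
s=env.get_state()
print(s["grip_width"],delta(s,(.6225,.137,.16),-3),delta(s,(.6225,.137,.16),8))
E
```

```text
0.28644073591401026 ([34.28, 9.48, 0.51], [0.009, 0.004, -0.19]) ([34.28, 9.48, 0.51], [0.008, 0.005, -0.382])
```

>>> send_rows:
  deltas:
    - [0.9, 34.3, 9.5, 0, 0, 0, -0.38]
    - [0.9, 34.3, 9.5, 0, 0, 0, -0.38]
    - [0.9, 34.3, 9.5, 0, 0, 0, -0.38]
    - [0.9, 34.3, 9.5, 0, 0, 0, -0.38]
    - [0.9, 34.3, 9.5, 0, 0, 0, -0.38]
    - [0.9, 34.3, 9.5, 0, 0, 0, -0.38]
    - [0.9, 34.3, 9.5, 0, 0, 0, -0.38]
    - [0.9, 34.3, 9.5, 0, 0, 0, -0.38]
    - [0.9, 34.3, 9.5, 0, 0, 0, -0.38]
    - [0.9, 34.3, 9.5, 0, 0, 0, -0.38]
    - [0.9, 34.3, 9.5, 0, 0, 0, -0.38]

```text
t: 26.1
tool_pos: [0.6209, 0.1366, 0.3311]
ee_rot: [[-0.136, 0.991, -0.001], [0.991, 0.136, -0.0], [-0.0, -0.001, -1.0]]
contact_force: [0.3, -0.1, -0.8]
grip_width: 0.284
grasp_force: 19.9
```

```bash
python3 - <<'E'
from h import *
from cell import env,cams
s=env.get_state();p=cams.camera_params("wrist");im=np.ascontiguousarray(cams.capture("wrist")[:,:,::-1])
print(delta(s,(.6225,.137,.0247),8),s["qd"].round(1))
q=proj(p,[(.6225,.137,.004)])[0];print(q);cv2.circle(im,tuple(map(int,q)),3,(255,255,0),-1)
cv2.imwrite("pics/w11.png",im)
E
```

```text
([0.02, 0.18, 13.54], [-0.001, 0.0, -0.003]) [-0.2 -0.5 -0.2  0.1 -0.   0.1]
[254.40436399 183.37445373]
```

View pics/w11.png

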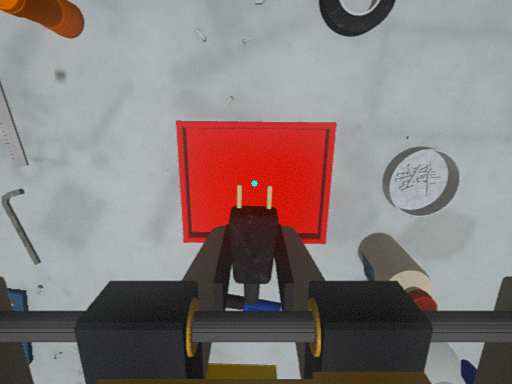

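```bash
python3 - <<'E'
from h import *
from cell import cams
t=cams.camera_params("top")
for z in(0,.06,.12): print(z,onz(t,np.array([(422,201),(413,207),(422,219),(452,190)])*.64,z).round(3).tolist())
E
```

```text
0 [[0.793, 0.071, 0.0], [0.78, 0.09, 0.0], [0.755, 0.07, 0.0], [0.819, 0.008, 0.0]]
0.06 [[0.778, 0.074, 0.06], [0.765, 0.092, 0.06], [0.741, 0.073, 0.06], [0.803, 0.014, 0.06]]
0.12 [[0.762, 0.077, 0.12], [0.75, 0.094, 0.12], [0.727, 0.076, 0.12], [0.786, 0.019, 0.12]]
```

>>> send_rows:
  deltas:
    - [0.9, 0, 0.2, 4, 0, 0, 0]
    - [0.9, 0, 0.2, 8, 0, 0, 0]
    - [0.9, 0, 0.2, 11, 0, 0, 0]
    - [0.9, 0, 0.2, 12.5, 0, 0, 0]
    - [0.9, 0, 0.2, 12.7, 0, 0, 0]
    - [0.9, 0, 0.2, 12.7, 0, 0, 0]
    - [0.9, 0, 0.2, 12.7, 0, 0, 0]

```text
t: 26.85
tool_pos: [0.6244, 0.1382, 0.207]
ee_rot: [[-0.137, 0.991, 0.004], [0.991, 0.137, 0.0], [-0.0, 0.004, -1.0]]
contact_force: [-0.6, -0.1, -0.2]
grip_width: 0.285
grasp_force: 19.9
```

>>> send_rows:
  deltas:
    - [0.9, 0, 0, 0.5, 0, 0, 0]
    - [0.9, 0, 0, 0.9, 0, 0, 0]
    - [0.9, 0, 0, 1.05, 0, 0, 0]
    - [0.9, 0, 0, 1.05, 0, 0, 0]
    - [0.9, 0, 0, 1.05, 0, 0, 0]

```text
t: 27.35
tool_pos: [0.6238, 0.1384, 0.1956]
ee_rot: [[-0.138, 0.99, 0.001], [0.99, 0.138, -0.0], [-0.0, 0.001, -1.0]]
contact_force: [-2.8, 0.1, 7.5]
grip_width: 0.285
grasp_force: 19.9
```

>>> send_rows:
  deltas:
    - [0.5, 0, 0, -0.05, 0, 0, 0]
    - [0.5, 0, 0, -0.05, 0, 0, 0]
    - [0.5, 0, 0, -0.05, 0, 0, 0]
    - [0.5, 0, 0, -0.05, 0, 0, 0]
    - [0.5, 0, 0, -3, 0, 0, 0]
    - [0.5, 0, 0, -7, 0, 0, 0]
    - [0.3, 0, 0, -11, 0, 0, 0]
    - [0.3, 0, 0, -15, 0, 0, 0]
    - [0.3, 0, 0, -15, 0, 0, 0]
    - [0.3, 0, 0, -15, 0, 0, 0]

```text
t: 28.35
tool_pos: [0.6235, 0.1383, 0.3448]
ee_rot: [[-0.138, 0.99, 0.002], [0.99, 0.138, 0.0], [-0.0, 0.002, -1.0]]
contact_force: [0.2, 0.8, 0.1]
grip_width: 0.701
grasp_force: 0.0
```

>>> send_rows:
  deltas:
    - [0.3, 12, -15, -3, 0, 0, 0]
    - [0.3, 12, -15, -3, 0, 0, 0]
    - [0.3, 12, -15, -3, 0, 0, 0]
    - [0.3, 12, -15, -3, 0, 0, 0]
    - [0.3, 12, -15, -3, 0, 0, 0]
    - [0.3, 12, -15, -3, 0, 0, 0]
    - [0.3, 12, -15, -3, 0, 0, 0]

```text
t: 29.05
tool_pos: [0.4588, 0.236, 0.3728]
ee_rot: [[-0.137, 0.991, -0.002], [0.991, 0.137, -0.001], [-0.001, -0.002, -1.0]]
contact_force: [0.1, 0.3, -0.9]
grip_width: 0.702
grasp_force: 0.0
```

```bash
python3 - <<'E'
from cell import cams
import cv2
im=cams.capture("scene")[:,:,::-1];cv2.imwrite("pics/end.png",cv2.resize(im,(800,600),interpolation=cv2.INTER_CUBIC))
im=cams.capture("top")[:,:,::-1][140:280,130:380];cv2.imwrite("pics/endt.png",cv2.resize(im,None,fx=3.2,fy=3.2,interpolation=cv2.INTER_CUBIC))
E
```

```text
(no output)
```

View pics/endt.png

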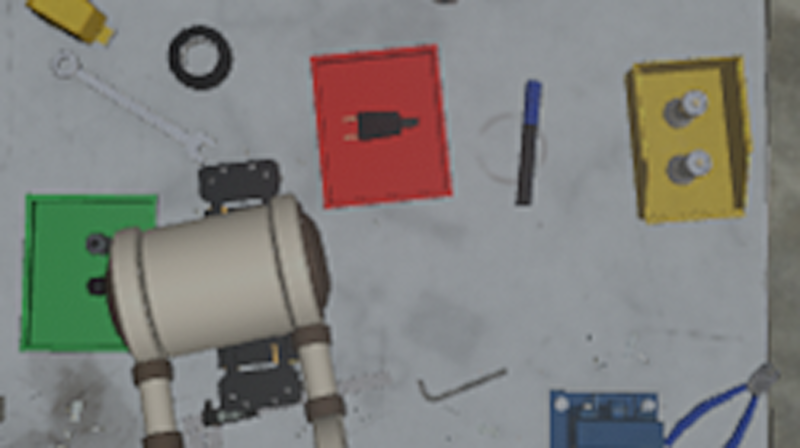

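The final top view shows the plug flat in the red tray at (380,125), both barrels upright in the bin at (685,105) and (690,165), and both glands in the green tray at (97,243) and (97,285).

```bash
python3 -c "
from cell import env
print(env.finish_job())"
```

```text
the job is handed in; nothing more can be done
None
```

I handed in the job at about 29 s of the 115 s limit: both barrels stand in the yellow bin, both glands stand side by side in the green tray, and the plug lies flat in the red tray, all five released.

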